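# Change over the cap boxes

### The job

The packing bench changes over from small jar caps to large ones: first shut the low box by pushing its open lid forward from behind until it falls closed, then flip up the lid of the deep box with the fingertips under its front lip, past upright, so that it rests fully back and stays open by itself. Only push the lids with the fingers, never pinch or fling them; do not lift, shove or tip the boxes, and leave everything else where it stands.

Things in the scene. Friction and masses are not known exactly. Their poses are not given: they have to be found in the camera images.
- deep_box: The deep box: a loose plain stainless steel box, 120 mm front to back (its x) x 130 mm wide (its y) x 130 mm tall without the lid, about 2.2 kg, holding large jar caps. Origin at the centre of its underside; its front faces its own -x (roughly towards the robot), z up.
- deep_lid (a joint): angle of the lid of the deep box, rad: 0 shut, pi/2 upright, 1.9 fully back against its stop. Free damped hinge along the top rear edge of the box: below about 1.5 gravity drops it shut, above about 1.6 gravity drops it open against the stop.
- deep_lip (a point): middle of the free front edge of the deep box's lid, in mid-thickness (the lid reaches 3.5 mm to either side of it); moves with the lid. The lid is a flat steel plate 7 mm thick, 130 mm wide, about 0.18 kg (under 2 N here lifts it), lying on the box's rim; this edge is 150 mm from the hinge axis, so shut it overhangs the box's front as a lip 30 mm deep along the whole width.
- deep_hinge (a point): middle of the hinge axis of the deep box: 130 mm above its underside, 60 mm behind its centre (its +x). Stays with the box; its axes are the box's.
- deep_inner: inner face plate of the deep box's lid (underside when shut), 146 x 122 x 2 mm, 4 mm short of the front and side edges. Origin at its centre, 75 mm from the hinge axis.
- deep_outer: outer face plate of the deep box's lid (top side when shut), 146 x 122 x 2 mm, 4 mm short of the front and side edges. Origin at its centre, 75 mm from the hinge axis.
- low_box: The low box: a loose plain stainless steel box, 120 mm front to back (its x) x 130 mm wide (its y) x 70 mm tall without the lid, about 2.2 kg, holding small jar caps. Origin at the centre of its underside; its front faces its own -x (roughly towards the robot), z up.
- low_lid (a joint): angle of the lid of the low box, rad: 0 shut, pi/2 upright, 1.9 fully back against its stop. Free damped hinge along the top rear edge of the box: below about 1.5 gravity drops it shut, above about 1.6 gravity drops it open against the stop.
- low_lip (a point): middle of the free front edge of the low box's lid, in mid-thickness (the lid reaches 3.5 mm to either side of it); moves with the lid. The lid is a flat steel plate 7 mm thick, 130 mm wide, about 0.18 kg (under 2 N here lifts it), lying on the box's rim; this edge is 150 mm from the hinge axis, so shut it overhangs the box's front as a lip 30 mm deep along the whole width.
- low_hinge (a point): middle of the hinge axis of the low box: 70 mm above its underside, 60 mm behind its centre (its +x). Stays with the box; its axes are the box's.
- low_inner: inner face plate of the low box's lid (underside when shut), 146 x 122 x 2 mm, 4 mm short of the front and side edges. Origin at its centre, 75 mm from the hinge axis.
- low_outer: outer face plate of the low box's lid (top side when shut), 146 x 122 x 2 mm, 4 mm short of the front and side edges. Origin at its centre, 75 mm from the hinge axis.
- jar_a: loose jar, yellow with a green cap, 48 mm across, 100 mm tall, between the two boxes, towards the robot; a bystander. Origin at the centre of its underside.
- jar_b: like jar_a, between the two boxes, farther from the robot; a bystander. Origin at the centre of its underside.
- jar_c: like jar_a, near the robot on the right; a bystander. Origin at the centre of its underside.
- bowl: loose steel bowl, 120 mm across, 50 mm tall, behind the boxes; a bystander. Origin at the centre of its underside.
- spoon: loose steel spoon lying at the left, near the robot; a bystander, about 10 mm high.
- tin: loose upright tin, 60 mm across, 80 mm tall, to the right of the boxes; a bystander. Origin at the centre of its underside.
- carton: loose carton 90 x 60 x 70 mm, to the left of the boxes; a bystander. Origin at the centre of its underside.

How it is judged (in metres and radians):
On the way, in this order (a step that is already met when the one before it is completed fails the run):
1. the low box is shut (lid within 0.05 rad of closed) while the deep box is still shut (value of joint low_lid below 0.05 rad and value of joint deep_lid below 0.3 rad), for 0.2 s.
2. the deep box's lid rests fully back, past its over-center point (value of joint deep_lid above 1.8 rad), for 0.2 s.
At the end, for the whole second after the job is handed in: The low box's lid is shut (below 0.05 rad), the deep box's lid rests back beyond 1.8 rad, both lids at rest, both boxes standing flat within 20 mm of where they began (value of joint low_lid below 0.05 rad and value of joint deep_lid above 1.8 rad and velocity of joint deep_lid between -0.1 and 0.1 rad/s and velocity of joint low_lid between -0.1 and 0.1 rad/s and height (world z) of each of deep_box, low_box below 0.008 m and angle between each of deep_box, low_box's own z axis and vertical below 0.06 rad and distance of each of deep_box, low_box from where it was at the start of the episode below 0.02 m); the robot touches nothing.
It fails at once if a box is shoved more than 20 mm, lifted more than 12 mm or tipped (distance of any of deep_box, low_box from where it was at the start of the episode above 0.02 m or height (world z) of any of deep_box, low_box above 0.012 m or angle between any of deep_box, low_box's own z axis and vertical above 0.12 rad).
It fails at once if a lid is pinched (fingers press on its inner and outer face at once) ((contact force between the fingers and deep_inner above 1 N and contact force between the fingers and deep_outer above 1 N) or (contact force between the fingers and low_inner above 1 N and contact force between the fingers and low_outer above 1 N)).
It fails at once if a lid is flung (faster than 6 rad/s) (velocity of joint any of deep_lid, low_lid above 6 rad/s or velocity of joint any of deep_lid, low_lid below -6 rad/s).
It fails at once if the deep box is opened while the low box is still open (value of joint each of deep_lid, low_lid above 0.3 rad).
It fails at once if a bystander is moved more than 25 mm (distance of any of jar_a, jar_b, jar_c, bowl, spoon, tin, carton from where it was at the start of the episode above 0.025 m).
It also fails if it takes over 64 s, if anything falls off the work surface, if the arm or the gripper's body presses on something with over 40 N, if the wrist force passes 120 N, or if a joint passes its speed limit or range.

### The arm

A 6-joint arm with a two-finger parallel gripper is mounted at the origin on the work surface. World frame = base frame: x ahead of the robot, y to its left, z up, the work surface at z = 0. Lengths are in m, angles in degrees, forces in N, time in s.
With the tool pointing down it reaches from about 0.3 to 0.75 m from the base axis. Payload 8.5 kg.
Tool frame: the origin (TCP) lies midway between the tips of the shut fingers; the grasp point (between the pads) lies 19 mm behind it; z points along the fingers, y is the direction in which the jaws open and shut (so a half turn about z gives the same grasp; the last joint's range is limited). The gripper opens to 85 mm and grips with 20 to 120 N. Pads are 22 mm wide; open, the fingers measure 114 mm over their backs; the gripper's body (76 mm by 85 mm) begins 54 mm behind the grasp point. The pads swing forward as they close: fully open they stand 13 mm farther back than shut.
Start: joints at [-82.409, 21.807, 74.336, -0, 83.858, -12.336], TCP at [0.187, -0.517, 0.21] pointing down, gripper open.
Joint ranges: [-178.18, 178.18], [-50.72, 133.34], [12.68, 142.11], [-81.47, 261.47], [9.98, 163.14], [-165.26, 165.26]. Speed limits (degrees/s): [136.94, 136.94, 180, 180, 180, 180].

### API

Orientations are given as a 3x3 rotation matrix whose columns are the frame's x, y, z axes.
In Python, from rig import env, viewer, ticket gives the robot as it stands. The module is installed in compiled form; this text tells all that it offers.
- The arm moves only by the shell command python3 -m pendant 'ROWS' [FORCE]. ROWS is JSON, a list of rows, each a list of 3 entries, a list of its own where there are three numbers: the shift along the world's x, y, z in mm, then the turn about the world's z in rad, then the opening, from -1 (shut) to 1 (fully open). A call has 1 to 12 rows; each row shifts and turns the pose as measured when the row begins; what a row does not reach is not made up. A row lasts 1/8 s, in which the tool goes at most 62.5 mm and 10.7 degrees, less where a joint would pass 70% of its speed; a pose out of reach is approached as far as the arm can. A call with a gripper value outside its range is refused whole. The fingers move at their own pace and stop on an object; FORCE is the grip in N (left out, the last holds). Time passes only in rows, so rows that do not move let the fingers close. It gives the time, the measured TCP pose, the force and the opening at its end, in the units of the state.
- env.observe(): the state, without advancing time (a new reading comes with each control period).
- viewer.get_image(name): name is "scene" or "top" or "wrist"; returns (picture, depth): 384x512x3 uint8, red, green, blue; 384x512 float32, m along the optical axis (not along the pixel's ray), 0 where there is no reading.
- viewer.camera_params(name): a dict with "fx", "fy", "cx", "cy" (pixels), "rvec" (rotation vector, rad) and "tvec" (3), from world to camera coordinates, as OpenCV has them; the wrist camera has in their place "T_tool_cam" (4x4, takes a point from camera to tool coordinates, whose origin is the TCP and whose axes are the flange's). Camera axes: x right, y down, z forward; pixel columns grow to the right and rows downward; lengths in m; the calibration is good to about 2 mm. The wrist camera is an equidistant fisheye: a pixel r from the principal point sees the ray r / f radians off the axis. A picture is of the moment at which its call begins: read the wrist's pose just before it. camera_params takes no time and is no camera call.
- ticket.close_job(): hands the job in, once; it reports no verdict.
The state is a dict: "time_s": time; "q": joint angles; "qvel": joint speeds; "joint_efforts": joint torques, N m; "position": TCP position; "tool_rot": TCP orientation; "ft_force": force on the tool from outside, world axes, zero at the start; "wrist_torque": the same for the moment, N m; "grip_width": finger opening in m.
Only numpy, scipy, OpenCV 4.12 (cv2) and the standard library are available. Lean on these libraries where they do the work, as an engineer would, in place of code of your own. Each camera call takes 0.05 s, during which the arm holds its last target. There are 200 camera calls.

## Working session

There is one attempt and no reset: what is moved stays moved. The work goes in short steps, Python scripts to look and compute and a shell command to move; the robot and the scene stay as the last step left them, time stands still between calls to the robot, and variables do not carry over. Pictures are saved under pics/ and viewed, about 8 in all and at most 12, crops included, and the job is handed in when it is done.

```bash
mkdir -p pics; cat > h.py <<'E'
import numpy as np, cv2
from rig import env, viewer
def cloud(n):
    im,d=viewer.get_image(n); p=viewer.camera_params(n)
    v,u=np.mgrid[:384,:512]
    c=np.stack([(u-p['cx'])/p['fx']*d,(v-p['cy'])/p['fy']*d,d],-1)
    R=cv2.Rodrigues(np.array(p['rvec'],float))[0]
    w=(c-np.array(p['tvec']).ravel())@R
    w[d==0]=np.nan
    return im,w
E
python3 - <<'E'
from h import *
o=env.observe(); print(o)
for n in ('top','scene'):
    im,w=cloud(n); np.save(n+'.npy',w); cv2.imwrite(f'pics/{n}0.png',im[:,:,::-1])
E
```

```text
{'time_s': 0.0, 'q': array([-8.24091708e+01,  2.18409268e+01,  7.43860990e+01,  3.27881871e-03,
        8.38577442e+01, -1.23333175e+01]), 'qvel': array([ 0.02457336,  0.07693782, -0.04379624, -0.14813896, -0.0914223 ,
        0.04926005]), 'joint_efforts': array([ 1.88541198e-03, -4.48453474e+01, -2.31274670e+01, -7.48311459e-05,
        4.78573405e-03,  1.69902449e-06]), 'position': array([ 0.18741771, -0.5167345 ,  0.20960448]), 'tool_rot': array([[ 9.40146721e-01,  3.40769898e-01, -1.39041670e-04],
       [ 3.40769724e-01, -9.40145639e-01,  1.47406670e-03],
       [ 3.71598139e-04, -1.43322016e-03, -9.99998904e-01]]), 'ft_force': array([-0.3637935 ,  0.19878971, -0.21278458]), 'wrist_torque': array([ 0.02040311, -0.00756105,  0.02785587]), 'grip_width': 0.08540028468455009}
```

```bash
python3 -c "
import cv2,numpy as np
a=cv2.imread('pics/top0.png');b=cv2.imread('pics/scene0.png')
cv2.imwrite('pics/both0.png',cv2.resize(np.vstack([a,b]),(400*1,600)))"
```

```text
(no output)
```

View pics/top0.png

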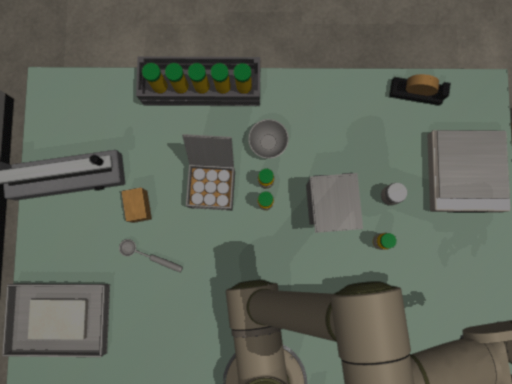

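View pics/scene0.png

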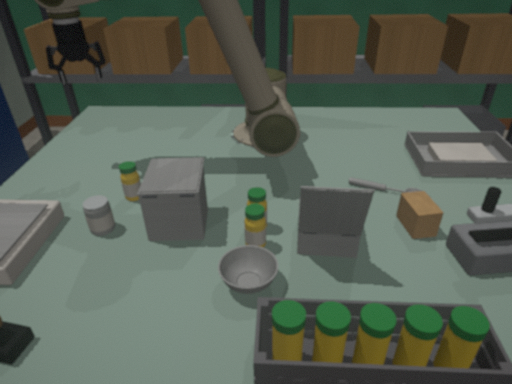

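The top view shows the low box at about (211,187) with its lid leaning back at (208,150), and the shut deep box at (335,202). The jars lie between them at (266,178) and (266,200), and the bowl is at (268,139). The scene view, taken from behind, agrees. Next I'll measure the boxes.

```bash
cat > m.py <<'E'
from h import *
T=np.load('top.npy'); S=np.load('scene.npy')
def rect(w,m,t):
    P=w[m].astype(np.float32); r=cv2.minAreaRect(P[:,:2]*1000)
    print(t,len(P),'c',np.round(r[0]),'size',np.round(r[1]),'ang',round(r[2],1),'zmed',np.round(np.percentile(P[:,2],[2,50,98]),3)); return P
v,u=np.mgrid[:384,:512]
def box(u0,u1,v0,v1): return (u>=u0)&(u<u1)&(v>=v0)&(v<v1)
z=T[...,2]
rect(T,box(300,370,165,240)&(z>.125)&(z<.15),'deep lid')
rect(T,box(180,240,162,215)&(z>.055)&(z<.08),'low rim')
P=rect(T,box(180,240,130,170)&(z>.085),'low lid')
PS=rect(S,box(295,372,180,240)&(S[...,2]>.09),'low lid scene')
for Q in (P,PS):
    c=Q.mean(0); n=np.linalg.svd(Q-c,full_matrices=False)[2][2]; print('plane',c.round(3),n.round(3),'zmax',Q[:,2].max())
for n,b in dict(jar_a=(256,276,190,212),jar_b=(256,276,166,190),jar_c=(370,400,230,252),bowl=(245,290,118,160),tin=(383,410,180,206),carton=(120,152,186,222)).items():
    rect(T,box(*b)&(z>.03),n)
E
python3 m.py
```

```text
deep lid 2716 c [ 514. -191.] size [157. 131.] ang 5.1 zmed [0.131 0.137 0.143]
low rim 905 c [568. 162.] size [131. 127.] ang 87.1 zmed [0.055 0.061 0.078]
low lid 1305 c [654. 158.] size [130.  51.] ang 86.9 zmed [0.089 0.158 0.212]
low lid scene 2792 c [658. 158.] size [130.  44.] ang 87.3 zmed [0.093 0.159 0.21 ]
plane [0.654 0.157 0.156] [-0.942  0.047  0.332] zmax 0.21695736
plane [0.66  0.157 0.157] [-0.947  0.052  0.316] zmax 0.21174067
jar_a 247 c [524.   2.] size [45. 45.] ang 43.5 zmed [0.043 0.099 0.105]
jar_b 258 c [589.   2.] size [44. 44.] ang 36.7 zmed [0.035 0.098 0.105]
jar_c 306 c [ 411. -337.] size [45. 44.] ang 68.1 zmed [0.035 0.098 0.104]
bowl 441 c [711.  -5.] size [117. 118.] ang 75.0 zmed [0.03  0.044 0.055]
tin 422 c [ 548. -371.] size [57. 57.] ang 85.4 zmed [0.035 0.078 0.085]
carton 768 c [511. 380.] size [91. 62.] ang 10.4 zmed [0.036 0.07  0.076]
```

```bash
python3 -m pendant '[[[0,0,60],-0.05,-1],[[0,0,60],-0.05,-1],[[36,45,0],-0.05,-1],[[36,45,0],-0.05,-1],[[36,45,0],-0.05,-1],[[36,45,0],-0.05,-1],[[36,45,0],-0.05,-1],[[36,45,0],-0.05,-1],[[36,45,0],0,-1],[[36,45,0],0,-1],[[36,45,0],0,-1],[[0,0,0],0,-1]]'
```

```text
time_s: 1.6
position: [0.5179, -0.0961, 0.3282]
tool_rot: [[0.998, -0.068, -0.0], [-0.068, -0.998, 0.009], [-0.001, -0.009, -1.0]]
ft_force: [-0.2, 0.1, -0.8]
grip_width: -0.0002
```

```bash
python3 -m pendant '[[[40,50,0],0,-1],[[40,50,0],0,-1],[[40,50,0],0,-1],[[40,50,0],0,-1],[[35,50,0],0,-1],[[0,0,0],0,-1]]'
```

```text
time_s: 2.35
position: [0.7116, 0.1489, 0.3241]
tool_rot: [[0.997, -0.076, -0.006], [-0.076, -0.997, 0.007], [-0.006, -0.006, -1.0]]
ft_force: [0.0, -0.6, 0.3]
grip_width: 0.0002
```

```bash
python3 -m pendant '[[[2,6,-35],0.025,-1],[[0,0,-35],0,-1],[[0,0,-35],0,-1],[[0,0,-35],0,-1],[[0,0,0],0,-1]]'; python3 - <<'E'
from h import *
im,w=cloud('scene'); cv2.imwrite('pics/s1.png',im[:,:,::-1])
E
```

```text
time_s: 2.98
position: [0.712, 0.1469, 0.1809]
tool_rot: [[0.998, -0.057, -0.007], [-0.057, -0.998, 0.005], [-0.007, -0.005, -1.0]]
ft_force: [-0.5, -0.5, 0.7]
grip_width: -0.0001
```

View pics/s1.png

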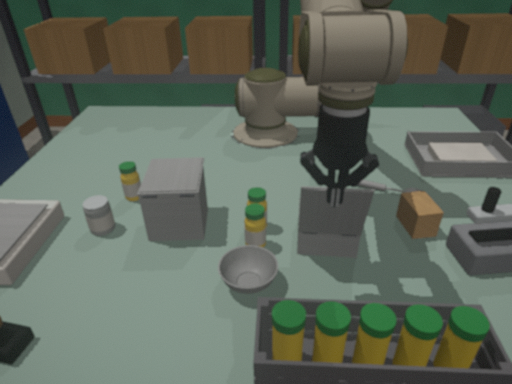

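The closed fingertips stand behind the low lid at about (335,195), clear of everything else. I'll push forward slowly.

```bash
python3 -m pendant '[[[-10,0,0],0,-1],[[-10,0,0],0,-1],[[-10,0,0],0,-1],[[-10,0,0],0,-1],[[-10,0,0],0,-1],[[-10,0,0],0,-1],[[-10,0,0],0,-1],[[-8,0,0],0,-1],[[-8,0,0],0,-1]]'; python3 - <<'E'
from h import *
im,w=cloud('scene'); m=np.zeros((384,512),bool); m[180:240,295:372]=1; z=w[...,2]
Q=w[m&(z>.08)&(w[...,0]<.69)&(z<.3)]; print(len(Q),np.percentile(Q,[2,50,98],axis=0).round(3))
E
```

```text
time_s: 4.15
position: [0.6249, 0.1442, 0.1931]
tool_rot: [[0.998, -0.06, 0.012], [-0.06, -0.998, 0.005], [0.011, -0.006, -1.0]]
ft_force: [0.2, -0.1, 0.1]
grip_width: 0.0
2967 [[0.635 0.095 0.084]
 [0.66  0.158 0.155]
 [0.679 0.219 0.21 ]]
```

```bash
python3 - <<'E'
from h import *
print(env.observe()['position'])
im,w=cloud('scene'); cv2.imwrite('pics/s2.png',im[:,:,::-1])
E
```

```text
[0.62412652 0.14430837 0.19333579]
```

View pics/s2.png

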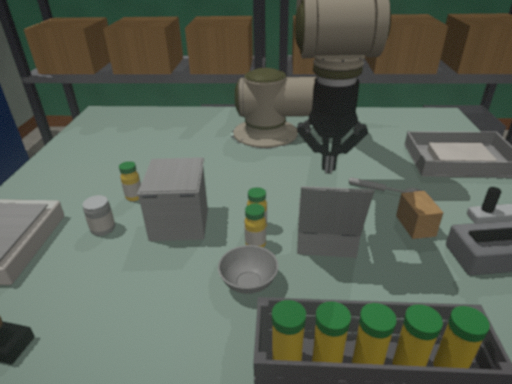

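```bash
python3 - <<'E'
from h import *
p=viewer.camera_params('scene')
K=np.array([[p['fx'],0,p['cx']],[0,p['fy'],p['cy']],[0,0,1]])
pts=np.array([[.712,.147,.181],[.624,.144,.193],[.676,.156,.212],[.628,.159,.07]])
print(cv2.projectPoints(pts,np.array(p['rvec'],float),np.array(p['tvec'],float),K,None)[0].squeeze().round(0))
im,w=cloud('scene')
for v in range(150,180,4): print(v,w[v,330].round(3))
T=cloud('top')[1]; z=T[...,2]
Q=T[125:172,180:240].reshape(-1,3); Q=Q[(Q[:,2]>.085)&(Q[:,2]<.22)&(Q[:,0]>.63)]
print(len(Q),np.percentile(Q,[2,50,98],axis=0).round(3))
E
```

```text
[[332. 213.]
 [326. 181.]
 [336. 187.]
 [329. 232.]]
150 [0.622 0.146 0.258]
154 [0.629 0.146 0.253]
158 [0.637 0.146 0.249]
162 [0.634 0.147 0.239]
166 [0.635 0.147 0.232]
170 [0.637 0.148 0.224]
174 [ 0.277  0.203 -0.001]
178 [ 0.3    0.201 -0.   ]
205 [[0.631 0.093 0.087]
 [0.637 0.174 0.103]
 [0.665 0.222 0.191]]
```

The fingers passed over the lip. The depth shows the visible tips about 20–25 mm above the reported TCP, and z also drifted up 12 mm. The lid seems to be still back. I'll retreat over it and come down lower behind it.

```bash
python3 -m pendant '[[[0,0,50],0,-1],[[0,0,30],0,-1],[[30,2,0],0,-1],[[30,2,0],0,-1],[[30,0,0],0,-1],[[0,0,0],0,-1]]'; python3 -m pendant '[[[2,0,-30],0,-1],[[0,0,-40],0,-1],[[0,0,-40],0,-1],[[0,0,-10],0,-1],[[0,0,0],0,-1],[[0,0,0],0,-1]]'; python3 - <<'E'
from h import *
print(env.observe()['position'],env.observe()['q'].round(1))
im,w=cloud('scene'); cv2.imwrite('pics/s3.png',cv2.resize(im[100:260,230:440,::-1],None,fx=3,fy=3))
for v in range(180,240,4): print(v,w[v,330:340:3].round(3).tolist())
E
```

```text
time_s: 5.1
position: [0.719, 0.1478, 0.2748]
tool_rot: [[0.998, -0.061, 0.012], [-0.061, -0.998, 0.005], [0.012, -0.006, -1.0]]
ft_force: [0.6, 0.7, -0.3]
grip_width: -0.0002
time_s: 5.85
position: [0.7201, 0.1482, 0.1566]
tool_rot: [[0.998, -0.06, 0.02], [-0.06, -0.998, 0.006], [0.019, -0.007, -1.0]]
ft_force: [-0.0, -0.3, -0.3]
grip_width: -0.0
[0.72005164 0.1482345  0.15663563] [ 2.3 42.9 44.8  0.3 91.2 95.8]
180 [[0.736, 0.135, 0.264], [0.734, 0.14, 0.263], [0.727, 0.145, 0.258], [0.727, 0.15, 0.258]]
184 [[0.734, 0.135, 0.255], [0.735, 0.14, 0.256], [0.727, 0.146, 0.251], [0.727, 0.151, 0.251]]
188 [[0.736, 0.136, 0.249], [0.732, 0.141, 0.247], [0.675, 0.156, 0.209], [0.727, 0.152, 0.243]]
192 [[0.729, 0.138, 0.236], [0.729, 0.142, 0.237], [0.708, 0.151, 0.222], [0.73, 0.152, 0.237]]
196 [[0.729, 0.138, 0.229], [0.731, 0.143, 0.23], [0.716, 0.15, 0.22], [0.731, 0.153, 0.23]]
200 [[0.73, 0.139, 0.221], [0.728, 0.144, 0.22], [0.722, 0.15, 0.216], [0.731, 0.153, 0.223]]
204 [[0.726, 0.14, 0.21], [0.728, 0.145, 0.212], [0.731, 0.149, 0.214], [0.731, 0.154, 0.214]]
208 [[0.725, 0.141, 0.201], [0.732, 0.145, 0.206], [0.729, 0.15, 0.205], [0.726, 0.156, 0.203]]
212 [[0.726, 0.142, 0.193], [0.73, 0.146, 0.196], [0.731, 0.151, 0.197], [0.725, 0.157, 0.193]]
216 [[0.731, 0.142, 0.189], [0.73, 0.147, 0.188], [0.73, 0.152, 0.189], [0.725, 0.158, 0.185]]
220 [[0.647, 0.156, 0.115], [0.729, 0.148, 0.179], [0.73, 0.153, 0.18], [0.648, 0.174, 0.116]]
224 [[0.642, 0.158, 0.101], [0.643, 0.164, 0.103], [0.641, 0.17, 0.101], [0.645, 0.175, 0.104]]
228 [[0.637, 0.16, 0.087], [0.637, 0.166, 0.088], [0.639, 0.171, 0.089], [0.638, 0.178, 0.089]]
232 [[0.632, 0.162, 0.072], [0.632, 0.168, 0.072], [0.632, 0.174, 0.073], [0.632, 0.18, 0.073]]
236 [[0.623, 0.164, 0.054], [0.622, 0.17, 0.054], [0.625, 0.176, 0.056], [0.624, 0.182, 0.056]]
```

View pics/s3.png

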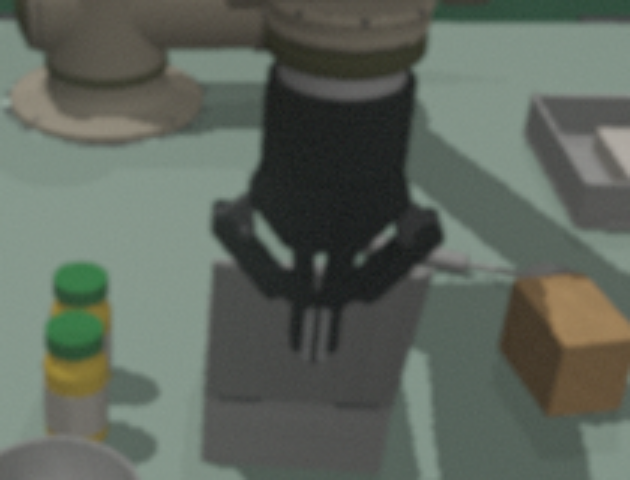

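Tips now sit at about z=0.178 (crop, around (315,355)), 34 mm below the lip and behind the lid. I'll push again, holding height.

```bash
python3 -m pendant '[[[-10,0,-1],0,-1],[[-10,0,-1],0,-1],[[-10,0,-1],0,-1],[[-10,0,-1],0,-1],[[-10,0,-1],0,-1],[[-10,0,-1],0,-1]]';  python3 -m pendant '[[[-9,0,-1],0,-1],[[-9,0,-1],0,-1],[[-9,0,-1],0,-1]]'; python3 - <<'E'
from h import *
im,w=cloud('scene'); cv2.imwrite('pics/s4.png',cv2.resize(im[100:260,230:440,::-1],None,fx=3,fy=3))
E
```

```text
time_s: 6.65
position: [0.6615, 0.1482, 0.1586]
tool_rot: [[0.998, -0.06, 0.034], [-0.06, -0.998, 0.006], [0.034, -0.008, -0.999]]
ft_force: [0.2, 0.3, 0.7]
grip_width: -0.0001
time_s: 7.02
position: [0.6343, 0.149, 0.1586]
tool_rot: [[0.997, -0.06, 0.041], [-0.06, -0.998, 0.008], [0.041, -0.01, -0.999]]
ft_force: [0.7, -0.1, 0.7]
grip_width: 0.0002
```

View pics/s4.png

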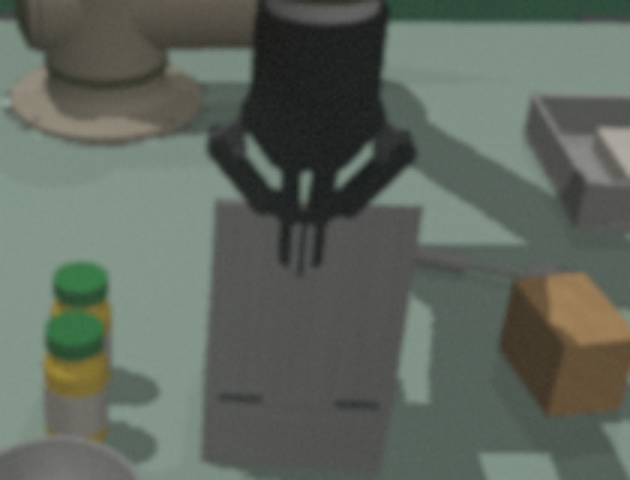

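The lid now follows the fingers and stands about upright (its top edge is at crop row 205). I'll keep pushing.

```bash
python3 -m pendant '[[[-9,0,0],0,-1],[[-9,0,0],0,-1],[[-9,0,0],0,-1],[[-9,0,0],0,-1],[[-8,0,10],0,-1],[[0,0,30],0,-1],[[0,0,30],0,-1],[[0,0,30],0,-1],[[0,0,30],0,-1],[[0,0,0],0,-1]]'; python3 - <<'E'
from h import *
im,w=cloud('scene'); cv2.imwrite('pics/s5.png',im[:,:,::-1])
m=np.zeros((384,512),bool); m[170:240,295:380]=1
z=w[...,2]; Q=w[m&(z>.06)&(z<.2)]; print(len(Q),np.percentile(Q,[2,50,98],axis=0).round(3))
E
```

```text
time_s: 8.32
position: [0.5833, 0.1489, 0.2952]
tool_rot: [[0.997, -0.06, 0.04], [-0.06, -0.998, 0.007], [0.04, -0.01, -0.999]]
ft_force: [0.6, -0.1, -0.5]
grip_width: -0.0002
2663 [[0.479 0.1   0.064]
 [0.569 0.163 0.076]
 [0.63  0.225 0.078]]
```

The low lid is shut: its top is at z=0.076 and spans x 0.48–0.63. Next I'll move to the front of the deep box's lip at about (0.439, -0.198, 0.1335).

```bash
python3 -m pendant '[[[-23,-44,0],0.03,-1],[[-23,-44,0],0.03,-1],[[-23,-44,0],0.03,-1],[[-23,-44,0],0.03,-1],[[-23,-44,0],0.03,-1],[[-23,-44,0],0,-1],[[-23,-44,0],0,-1],[[-23,-44,0],0,-1],[[0,0,0],0,-1],[[0,0,0],0,-1]]'; python3 - <<'E'
from h import *
T=cloud('scene')[1]; z=T[...,2]
m=np.zeros((384,512),bool); m[150:200,130:215]=1
Q=T[m&(z>.125)&(z<.15)].astype(np.float32); print(len(Q),cv2.minAreaRect(Q[:,:2]*1000), np.median(Q[:,2]))
E
```

```text
time_s: 9.62
position: [0.3867, -0.21, 0.2823]
tool_rot: [[0.995, 0.095, 0.019], [0.095, -0.995, 0.02], [0.02, -0.018, -1.0]]
ft_force: [0.6, -0.6, 0.5]
grip_width: 0.0
2216 ((512.1991577148438, -190.1954803466797), (159.73574829101562, 130.14971923828125), 4.8763651847839355) 0.13588676
```

```bash
python3 -m pendant '[[[4,10,-45],0,-1],[[0,0,-45],0,-1],[[0,0,-45],0,-1],[[0,0,-45],0,-1],[[0,0,0],0,-1],[[0,0,0],0,-1]]';python3 -m pendant '[[[7,0,0],0,-1],[[7,0,0],0,-1],[[0,0,0],0,-1]]'; python3 - <<'E'
from h import *
im,w=cloud('wrist'); cv2.imwrite('pics/w6.png',im[:,:,::-1])
im,w=cloud('scene'); cv2.imwrite('pics/s6.png',im[:,:,::-1])
E
```

```text
time_s: 10.42
position: [0.3939, -0.1936, 0.0993]
tool_rot: [[0.994, 0.107, 0.022], [0.107, -0.994, 0.018], [0.024, -0.015, -1.0]]
ft_force: [-0.3, -0.2, 1.1]
grip_width: 0.0002
time_s: 10.8
position: [0.4107, -0.1945, 0.1027]
tool_rot: [[0.994, 0.108, 0.027], [0.108, -0.994, 0.013], [0.028, -0.01, -1.0]]
ft_force: [-0.2, 0.7, -0.2]
grip_width: -0.0004Traceback (most recent call last):
  File "<stdin>", line 2, in <module>
  File "h.py", line 7, in cloud
    R=cv2.Rodrigues(np.array(p['rvec'],float))[0]
                             ~^^^^^^^^
KeyError: 'rvec'
```

```bash
python3 - <<'E'
from h import *
im=viewer.get_image('wrist')[0]; cv2.imwrite('pics/w6.png',im[:,:,::-1])
E
```

```text
(no output)
```

View pics/w6.png

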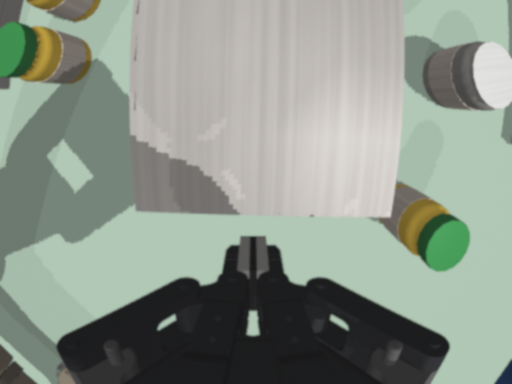

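The wrist view shows the fingertips centred on the lid at (255,240), just short of the lip edge at row 214. I'll move in until they touch.

```bash
for i in 1; do python3 -m pendant '[[[5,0,-1],0,-1],[[5,0,-1],0,-1],[[0,0,0],0,-1]]'; done; python3 -m pendant '[[[4,0,0],0,-1],[[3,0,0],0,-1]]'
```

```text
time_s: 11.28
position: [0.4206, -0.1944, 0.1002]
tool_rot: [[0.994, 0.107, 0.026], [0.107, -0.994, 0.014], [0.027, -0.011, -1.0]]
ft_force: [-0.5, -0.6, 0.3]
grip_width: 0.0001
time_s: 11.52
position: [0.4253, -0.194, 0.0999]
tool_rot: [[0.994, 0.108, 0.019], [0.108, -0.994, 0.015], [0.021, -0.013, -1.0]]
ft_force: [-19.1, -2.9, 10.5]
grip_width: -0.0001
```

```bash
python3 -m pendant '[[[0,0,6],0,-1]]';python3 -m pendant '[[[0,0,6],0,-1]]'; python3 - <<'E'
from h import *
T=cloud('scene')[1]; z=T[...,2]
m=np.zeros((384,512),bool); m[150:200,130:215]=1
Q=T[m&(z>.12)&(z<.2)&(T[...,0]<.6)].astype(np.float32); print(len(Q),cv2.minAreaRect(Q[:,:2]*1000))
c=Q.mean(0); n=np.linalg.svd(Q-c,full_matrices=False)[2][2]; print(c,n)
E
```

```text
time_s: 11.65
position: [0.4246, -0.1938, 0.1055]
tool_rot: [[0.994, 0.108, 0.017], [0.108, -0.994, 0.016], [0.019, -0.014, -1.0]]
ft_force: [0.8, -0.6, 0.6]
grip_width: 0.0005
time_s: 11.78
position: [0.4246, -0.1938, 0.1117]
tool_rot: [[0.994, 0.108, 0.017], [0.108, -0.994, 0.016], [0.018, -0.014, -1.0]]
ft_force: [0.3, -0.8, -0.1]
grip_width: 0.0001
2380 ((506.7809143066406, -190.9501190185547), (174.3679656982422, 130.97470092773438), 5.09575080871582)
[ 0.52369636 -0.18744396  0.13515525] [-0.03846413 -0.00818636 -0.99922645]
```

```bash
python3 -m pendant '[[[-3,0,-16],0,-1],[[0,0,0],0,-1]]';python3 -m pendant '[[[3,0,0],0,-1],[[1.5,0,0],0,-1]]'
```

```text
time_s: 12.08
position: [0.4228, -0.1944, 0.0971]
tool_rot: [[0.994, 0.108, 0.02], [0.108, -0.994, 0.014], [0.022, -0.012, -1.0]]
ft_force: [-0.1, 0.4, 0.2]
grip_width: -0.0001
time_s: 12.32
position: [0.4253, -0.1944, 0.0976]
tool_rot: [[0.994, 0.109, 0.014], [0.109, -0.994, 0.014], [0.016, -0.012, -1.0]]
ft_force: [-13.5, -2.8, 4.5]
grip_width: 0.0001
```

```bash
for i in 1; do python3 -m pendant '[[[1.5,0,5],0,-1]]';python3 -m pendant '[[[1.5,0,5],0,-1]]'; python3 -m pendant '[[[1.5,0,5],0,-1]]';  python3 -m pendant '[[[1.5,0,5],0,-1]]'; done
```

```text
time_s: 12.45
position: [0.4253, -0.1944, 0.1025]
tool_rot: [[0.994, 0.109, 0.01], [0.109, -0.994, 0.014], [0.011, -0.013, -1.0]]
ft_force: [-9.6, -1.7, -0.5]
grip_width: 0.0003
time_s: 12.58
position: [0.4254, -0.1943, 0.1076]
tool_rot: [[0.994, 0.11, 0.006], [0.11, -0.994, 0.015], [0.007, -0.014, -1.0]]
ft_force: [-10.0, -2.4, -0.3]
grip_width: -0.0002
time_s: 12.7
position: [0.4257, -0.1943, 0.1128]
tool_rot: [[0.994, 0.11, 0.002], [0.11, -0.994, 0.015], [0.004, -0.015, -1.0]]
ft_force: [-7.8, -2.2, -0.0]
grip_width: -0.0
time_s: 12.82
position: [0.4262, -0.1943, 0.118]
tool_rot: [[0.994, 0.11, -0.001], [0.11, -0.994, 0.015], [0.001, -0.015, -1.0]]
ft_force: [-5.4, -0.2, -0.6]
grip_width: -0.0001
```

```bash
cat > p.py <<'E'
from h import *
im,T=cloud('scene'); z=T[...,2]
m=np.zeros((384,512),bool); m[90:200,130:215]=1
yb=np.abs(T[...,1]+.19)<.06
Q=T[m&yb&(z>.12)&(z<.3)&(T[...,0]>.46)&(T[...,0]<.66)&(np.abs(T[...,1]+.19)>.012)]
for a in np.arange(.43,.66,.02):
    q=Q[np.abs(Q[:,0]-a)<.01]
    if len(q)>20: print(a.round(2),len(q),np.percentile(q[:,2],[10,50,90]).round(3))
E
python3 p.py
```

```text
0.47 255 [0.15  0.152 0.279]
0.49 218 [0.147 0.149 0.15 ]
0.51 236 [0.145 0.146 0.148]
0.53 235 [0.142 0.144 0.145]
0.55 255 [0.139 0.141 0.143]
0.57 273 [0.136 0.138 0.14 ]
0.59 325 [0.125 0.132 0.137]
```

The lid follows by friction: its slope is about 0.14 rad and the box hasn't shifted. I'll continue along the arc.

```bash
python3 -m pendant '[[[2.2,0,6],0,-1],[[2.2,0,6],0,-1],[[2.5,0,6],0,-1]]'; python3 -m pendant '[[[3,0,6],0,-1],[[3,0,6],0,-1],[[3.3,0,6],0,-1]]'; python3 p.py
```

```text
time_s: 13.25
position: [0.4303, -0.1939, 0.1374]
tool_rot: [[0.994, 0.11, -0.01], [0.111, -0.994, 0.016], [-0.008, -0.017, -1.0]]
ft_force: [-6.0, -0.3, 0.5]
grip_width: -0.0003
time_s: 13.62
position: [0.4371, -0.1934, 0.1569]
tool_rot: [[0.994, 0.111, -0.018], [0.111, -0.994, 0.017], [-0.016, -0.019, -1.0]]
ft_force: [-5.2, 0.2, 0.4]
grip_width: 0.0002
0.47 306 [0.181 0.186 0.19 ]
0.49 322 [0.173 0.177 0.181]
0.51 321 [0.165 0.169 0.173]
0.53 348 [0.156 0.16  0.164]
0.55 349 [0.147 0.151 0.156]
0.57 376 [0.139 0.143 0.147]
0.59 372 [0.124 0.133 0.138]
```

```bash
python3 -m pendant '[[[4,0,6],0,-1],[[4,0,6],0,-1],[[4.5,0,6],0,-1],[[5,0,6],0,-1],[[5.5,0,6],0,-1]]'; python3 -m pendant '[[[6,0,5.5],0,-1],[[6,0,5.5],0,-1],[[6.5,0,5],0,-1],[[6.5,0,5],0,-1],[[7,0,5],0,-1]]'; python3 p.py
```

```text
time_s: 14.3
position: [0.4576, -0.1917, 0.1907]
tool_rot: [[0.993, 0.111, -0.026], [0.111, -0.994, 0.018], [-0.024, -0.021, -0.999]]
ft_force: [-4.6, 0.8, 1.8]
grip_width: 0.0002
time_s: 14.92
position: [0.4911, -0.1911, 0.2198]
tool_rot: [[0.993, 0.111, -0.026], [0.112, -0.994, 0.018], [-0.024, -0.021, -0.999]]
ft_force: [-0.8, 0.8, -0.7]
grip_width: -0.0001
0.47 22 [0.121 0.128 0.13 ]
0.49 103 [0.257 0.291 0.298]
0.51 631 [0.238 0.25  0.291]
0.53 753 [0.209 0.223 0.236]
0.55 754 [0.179 0.193 0.206]
0.57 755 [0.149 0.163 0.176]
0.59 546 [0.127 0.138 0.149]
```

```bash
python3 -m pendant '[[[8,0,4],0,-1],[[8,0,4],0,-1],[[9,0,3],0,-1],[[9,0,3],0,-1],[[9,0,2],0,-1],[[9,0,1],0,-1]]'; python3 -m pendant '[[[9,0,1],0,-1],[[9,0,0],0,-1],[[9,0,0],0,-1],[[9,0,0],0,-1]]'; python3 p.py; python3 -c "
from h import *
cv2.imwrite('pics/s7.png',cloud('scene')[0][:,:,::-1])"
```

```text
time_s: 15.72
position: [0.5478, -0.1914, 0.2382]
tool_rot: [[0.993, 0.111, -0.024], [0.112, -0.994, 0.017], [-0.022, -0.02, -1.0]]
ft_force: [0.5, 1.0, -0.2]
grip_width: -0.0003
time_s: 16.23
position: [0.5865, -0.1914, 0.239]
tool_rot: [[0.993, 0.111, -0.025], [0.112, -0.994, 0.018], [-0.022, -0.02, -1.0]]
ft_force: [0.7, 0.8, 0.4]
grip_width: 0.0001
0.47 32 [0.121 0.126 0.13 ]
0.59 1789 [0.135 0.178 0.242]
0.61 1059 [0.2   0.245 0.274]
```

View pics/s7.png

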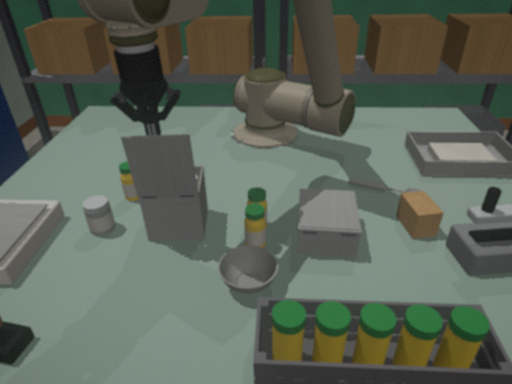

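The deep lid stands just past upright (its top edge is at about (163,138)) with the fingers in front of it, and the low box is shut. I'll push slightly more, then withdraw.

```bash
python3 -m pendant '[[[8,0,0],0,-1],[[8,0,0],0,-1],[[7,0,0],0,-1],[[0,0,0],0,-1],[[0,0,0],0,-1],[[0,0,0],0,-1]]'; python3 -m pendant '[[[-20,0,0],0,-1],[[-30,0,0],0,-1],[[-40,0,20],0,-1],[[-40,0,30],0,-1],[[-40,0,30],0,-1],[[0,0,0],0,-1],[[0,0,0],0,-1],[[0,0,0],0,-1]]'; python3 - <<'E'
from h import *
im,S=cloud('scene'); z=S[...,2]
v,u=np.mgrid[:384,:512]
Q=S[(u>125)&(u<215)&(v>110)&(v<240)&(z>.15)&(z<.28)&(S[...,0]>.57)&(S[...,0]<.68)]
c=Q.mean(0);n=np.linalg.svd(Q-c,full_matrices=False)[2][2]; n*=-np.sign(n[0]); print('deep lid',c.round(3),'angle',np.pi/2+np.arcsin(n[2]))
im,T=cloud('top'); z=T[...,2]
for nm,b,z0,z1 in (('low lid',(175,245,150,215),.06,.09),('low tall',(175,245,120,215),.095,.3),('jar_a',(256,276,190,212),.03,.12),('jar_b',(256,276,166,190),.03,.12),('jar_c',(370,400,230,252),.03,.12),('bowl',(245,290,118,160),.03,.12),('tin',(383,410,180,206),.03,.12)):
    P=T[(u>=b[0])&(u<b[1])&(v>=b[2])&(v<b[3])&(z>z0)&(z<z1)].astype(np.float32)
    print(nm,len(P),cv2.minAreaRect(P[:,:2]*1000) if len(P) else '', P[:,2].max() if len(P) else '')
cv2.imwrite('pics/end.png',np.hstack([im[100:260,150:420,::-1],cloud('scene')[0][100:260,100:380,::-1]]))
E
```

```text
time_s: 17.08
position: [0.611, -0.1914, 0.2387]
tool_rot: [[0.993, 0.112, -0.025], [0.112, -0.994, 0.018], [-0.023, -0.02, -1.0]]
ft_force: [-0.6, 0.0, -0.0]
grip_width: -0.0001
time_s: 18.08
position: [0.4353, -0.1906, 0.3194]
tool_rot: [[0.993, 0.111, -0.026], [0.112, -0.994, 0.018], [-0.024, -0.021, -1.0]]
ft_force: [0.3, -0.2, 0.2]
grip_width: -0.0001
deep lid [ 0.62  -0.178  0.214] angle 1.8956471246153446
low lid 2329 ((555.2113037109375, 163.0751953125), (130.7041473388672, 152.6924591064453), 87.01553344726562) 0.08648949
low tall 0  
jar_a 246 ((523.9492797851562, 2.222991943359375), (44.85939407348633, 45.03435134887695), 43.747222900390625) 0.10691503
jar_b 256 ((588.7435913085938, 1.50445556640625), (44.06718826293945, 43.825775146484375), 46.63080596923828) 0.10743113
jar_c 29 ((403.54168701171875, -318.85479736328125), (21.126361846923828, 5.129710674285889), 28.68638801574707) 0.07699726
bowl 447 ((710.7809448242188, -4.999153137207031), (117.50277709960938, 116.91742706298828), 40.052249908447266) 0.057391714
tin 186 ((560.0052490234375, -378.2803039550781), (55.49691390991211, 32.88200759887695), 55.850406646728516) 0.08665346
```

View pics/end.png

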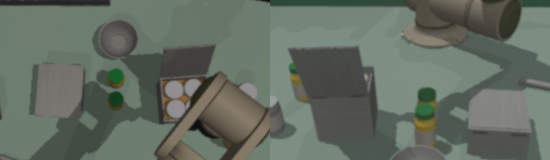

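The deep lid is back at 1.896 rad, the low lid is shut, and the arm is clear. Handing in.

```bash
python3 -c "
from rig import ticket; print(ticket.close_job())"
```

```text
the job is handed in; nothing more can be done
None
```

The low box is shut, the deep box's lid rests fully back, and I handed the job in at about 18 s; no verdict came back.

**Low box:** My first push passed over the lip, because the real fingertips sit about 20 mm above the reported TCP. I backed off, came down lower behind the lid, and the second push closed it.

**Deep box:** The moves cannot tilt the tool, so I could not get the fingertips fully under the lip. I pressed the shut fingertips against the lip's front edge, which lifted it by friction. I followed it up past upright with slow pushes. One touch on the lip read 19 N sideways and about 10 N upward; I saw no box movement then.

**Last checks:**
- **Deep lid:** it measured 1.896 rad, resting at its stop.
- **Low lid:** it lies flat over the box, with nothing measured above it.
- **Bystanders:** jar_a, jar_b and the bowl are within 1 mm of where they began. The arm partly hid jar_c and the tin, so their last readings don't count. I did not re-measure the carton or spoon.
- **Boxes:** I did not re-measure how far they moved at the end. The hinge line of the deep box stayed at about x = 0.59 m throughout.
- **Robot:** the wrist force was near zero and the gripper was well clear of everything.

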